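# Close the hold-down cover on a circuit board and turn the pair over

### The job

The circuit board lies parts-side up in the turnover frame under an open hold-down cover. Swing the cover down on it and press its front until the spring catch snaps shut, then turn frame, board and cover over together, steadily and all the way to the other stop, so that the board ends up on top of the cover with its solder side up, ready to solder. Leave the tools, tray, spool and bottle around the frame where they are.

Things in the scene. Friction and masses are not known exactly. Their poses are not given: they have to be found in the camera images.
- stand: Fixed aluminium stand of the turnover frame. Origin on the table under its middle; x runs along the pivot axis (round black friction knob at the +x end), z up, y points to the side where the cover is hinged at the start (hinge side; -y is the catch side). Two uprights 50 mm wide, 154 mm high, inner faces at x = -124 and +124 mm, joined by two bars 10 mm high.
- turn (a joint): Angle of the frame about its level pivot axis, rad: 0 = start, level, on a stop that carries a push down on the catch side; 3.14 = turned right over, on the other stop. From 0 the hinge side (+y) goes down, the catch side rises, passes over the top and comes down at +y. Friction bearing: stays where left, turns with about 0.4 N m (6 N at 70 mm from the axis).
- cover (a joint): Angle of the hold-down cover on its hinge, rad: 0 = shut and seated; starts standing up at 1.1 to 1.75 (1.57 = square to the frame). Stiff hinge: stays at any angle, swings with 0.21 N m (1.5 N at its front). In the last 9 mm at the front (below 0.06 rad) its tongue rides over the spring catch: 6 to 10 N down on the front plate; then it snaps to 0 and holds, also upside down.
- pivot (a point): Middle of the turnover frame, on the pivot axis 130 mm above the table; its axes turn with the frame (at the start as the stand's). In them the frame is 210 mm (x) by 160 mm (y), from z = -20 mm (underside) to -8 mm; a catch housing 34 mm wide in x reaches out to y = -100 mm, z = +22 mm. With the cover shut all turns within 103 mm of the axis, clear of the stand.
- turn_edge (a point): Middle of the underside of the frame's catch-side rail: frame axes (see pivot) y = -68.5 mm, z = -20 mm. The rail is 23 mm wide (y = -57 to -80 mm) and 164 mm long in x. Once the frame is turned over this face is on top, on the stand's +y side.
- cover_hinge (a point): Middle of the cover's hinge axis, parallel to x; frame axes y = +76 mm, z = +17 mm. Hinge posts stand at x = -70 and +70 mm (22 mm wide, up to z = +23 mm). Between them lies the cover's rear bar, 110 mm long, y = +55 to +76 mm, top at z = +22 mm when shut: pressing down there turns the frame.
- cover_front (a point): Middle of the outer (upper, when shut) face of the cover's front plate, 142 mm from the hinge axis. The cover is an open aluminium frame, 186 mm in x, 10 mm thick; the front plate spans 130 to 154 mm from the hinge axis (154 mm = free edge) and is the place to push and press. z axis = outward normal of this face (up when shut); y axis points towards the hinge.
- seat (a point): Point of the frame where the centre of the board's solder side belongs: frame axes 0, 0, -14 mm, on the ledges that carry the board's rim. The board has 2 mm of play sideways and, under the shut cover's six rubber-tipped posts, 1 mm up and down.
- board: Green circuit board, 160 x 110 x 3 mm, dark, white and metal components up to 19 mm high on its upper side, copper tracks and solder pads on its solder side. Lies loose in the frame and falls out if that is turned with the cover open. Origin at the centre of the solder side; z points out of the parts side (up at the start).
- solder_spool: Bystander: bare steel-grey spool of solder standing on its flange, 60 mm across and 42 mm high, origin under its centre.
- cutters: Bystander: orange-handled side cutters lying flat, about 110 mm long and 12 mm high, origin near the joint.
- parts_tray: Bystander: grey open parts tray, 130 x 90 x 28 mm, origin under its centre.
- flux_bottle: Bystander: amber bottle with a black cap, 44 mm across and 100 mm high, origin under its centre.

How it is judged:
By the outcome, as a careful person would: the job done as asked, in the order asked, and still so for the second after the job is handed in, with the robot touching nothing.
It also fails if it takes over 53 s, if anything falls off the work surface, if the arm or the gripper's body presses on something with over 40 N, if the wrist force passes 120 N, or if a joint passes its speed limit or range.

### The arm

A 6-joint arm with a two-finger parallel gripper is mounted at the origin on the work surface. World frame = base frame: x ahead of the robot, y to its left, z up, the work surface at z = 0. Lengths are in mm, angles in rad, forces in N, time in s.
With the tool pointing down it reaches from about 375 to 750 mm from the base axis. Payload 9 kg.
Tool frame: the origin (TCP) lies at the centre of the arm's flange, where the gripper is bolted on; the fingertips stand 173 mm ahead of it and the grasp point (between the pads) lies 155 mm ahead of it; z points along the fingers, y is the direction in which the jaws open and shut (so a half turn about z gives the same grasp; the last joint's range is limited). The gripper opens to 85 mm and grips with 20 to 120 N. Pads are 22 mm wide; open, the fingers measure 114 mm over their backs; the gripper's body (76 mm by 85 mm) begins 54 mm behind the grasp point. The pads swing forward as they close: fully open they stand 13 mm farther back than shut.
Start: joints at [0.938, 0.104, 0.097, 1.564, 0, 1.353], TCP at [241.802, 549.135, 404.731] pointing down, gripper open.
Joint ranges: [-2.99, 2.99], [-0.84, 1.86], [-1.1, 1.16], [-1.84, 2.11], [-1.51, 1.56], [-3.14, 3.14]. Speed limits (rad/s): [2.22, 2.22, 2.57, 3.14, 3.14, 3.14].

### API

Orientations are given as [roll, pitch, yaw] about the fixed x, y, z axes, in that order (R = Rz(yaw) Ry(pitch) Rx(roll)).
In Python, from plant import env, viewer gives the robot as it stands.
- The arm moves only by the tool servo_tool, never from a script. Its argument "targets" is a list of rows, each an object of numbers: "tx", "ty", "tz": the shift along the world's x, y, z in units of 4 cm (1.0 is 4 cm); "ax", "ay", "az": the turn, a rotation vector about the world's x, y, z in units of 6 degrees (1.0 is 6 degrees). A call has 1 to 5 rows; each row shifts and turns the commanded pose from where the row before left it; what a row does not reach is not made up. A row lasts 1/8 s, in which the tool goes at most 62.5 mm and 10.7 degrees, less where a joint would pass 70% of its speed; a pose out of reach is approached as far as the arm can. A call with a number of a shift or a turn outside -1 to 1 is refused whole. A call with a gripper value outside its range is refused whole. "grip" is the opening, from 0 (shut) to 1 (fully open), set as the call begins (left out, the last holds). The fingers move at their own pace and stop on an object; "force" is the grip in N (left out, the last holds). Time passes only in rows, so rows that do not move let the fingers close. It gives the time, the measured TCP pose, the force and the opening at its end, in the units of the state.
- env.sense(): the state, without advancing time (a new reading comes with each control period).
- viewer.capture(name): name is "scene" or "top" or "wrist"; returns a dict with "img" (400x640x3 uint8, blue, green, red), "fx", "fy", "cx", "cy" (pixels), "k1" (the pictures are not rectified: a ray, as slopes to the right and down, at radius r is drawn at 1 + k1 r^2 times it, then the intrinsics apply), "R" (3x3) and "t" (3): a world point X has camera coordinates R X + t. Camera axes: x right, y down, z forward; pixel columns grow to the right and rows downward; lengths in mm; the calibration is good to about 2 mm. A picture is of the moment at which its call begins. There is no depth.
- env.close_job(): hands the job in, once; it reports no verdict.
The state is a dict: "time": time; "joints": joint angles; "dq": joint speeds; "joint_torque": joint torques, N m; "eef_pos": TCP position; "tcp_rot": TCP orientation; "wrist_force": force on the tool from outside, world axes, zero at the start; "torque": the same for the moment, N m; "grip_width": finger opening in mm.
Only numpy, scipy, OpenCV 4.12 (cv2) and the standard library are available. Lean on these libraries where they do the work, as an engineer would, in place of code of your own. Each camera call takes 0.05 s, during which the arm holds its last target. There are 200 camera calls.

## Working session

There is one attempt and no reset: what is moved stays moved. The work goes in short steps, Python scripts to look and compute and a tool call to move; the robot and the scene stay as the last step left them, time stands still between calls to the robot, and variables do not carry over. Pictures are saved under pics/ and viewed, about 8 in all and at most 12, crops included, and the job is handed in when it is done.

Besides the shell and the picture viewer there is one more tool, called after ">>>" as name([rows], argument=value, ...), one row to a line, values as JSON. servo_tool: Moves the arm, as the interface text tells. Shifts and turns lie within -1 to 1; 1 stands for 4 cm of shift or 6 degrees of turn. Its arguments: {"type":"object","properties":{"targets":{"type":"array","items":{"type":"object","properties":{"tx":{"type":"number"},"ty":{"type":"number"},"tz":{"type":"number"},"ax":{"type":"number"},"ay":{"type":"number"},"az":{"type":"number"}}}},"grip":{"type":"number"},"force":{"type":"number"}},"required":["targets"]}

```bash
mkdir -p pics; ls
cat > h.py <<'E'
import sys; sys.path.insert(0,'.')
import numpy as np, cv2, pickle
from plant import env, viewer
def cap(n,f=None):
    c=viewer.capture(n)
    if f: cv2.imwrite('pics/'+f+'.png',c['img']); pickle.dump(c,open('pics/'+f+'.pkl','wb'))
    return c
def ray(c,u,v):
    K=np.array([[c['fx'],0,c['cx']],[0,c['fy'],c['cy']],[0,0,1.]])
    p=cv2.undistortPoints(np.array([[[u,v]]],float),K,np.array([c['k1'],0,0,0.]))[0,0]
    R=np.array(c['R']);t=np.array(c['t'])
    return -R.T@t, R.T@np.array([p[0],p[1],1.])
def onz(c,u,v,z):
    o,d=ray(c,u,v); return o+d*(z-o[2])/d[2]
def proj(c,X):
    p=np.array(c['R'])@np.array(X,float)+np.array(c['t']); x=p[:2]/p[2]; x=x*(1+c['k1']*(x@x))
    return c['fx']*x[0]+c['cx'],c['fy']*x[1]+c['cy']
E
python3 - <<'E'
from h import *
a=cap('scene','s0');b=cap('top','t0')
for c in(a,b): print((-np.array(c['R']).T@np.array(c['t'])).round(),c['k1'],c['fx'])
print(env.sense())
E
```

```text
pics
[1262.  127.  677.] -0.09219775823050787 380.53151204512625
[ 550.   15. 1133.] -0.05151357699176404 497.02123358953617
{'time': 0.1, 'joints': array([9.38338052e-01, 1.04658629e-01, 9.65603153e-02, 1.56389309e+00,
       2.10768150e-05, 1.35308046e+00]), 'dq': array([ 0.00113594, -0.00129712,  0.00138917, -0.00031009,  0.00113964,
       -0.00048   ]), 'joint_torque': array([ 5.00834562e-03, -5.58209860e+01,  5.04718208e+01,  1.30375117e-02,
       -4.55175568e-04, -3.53186647e-05]), 'eef_pos': array([241.71636062, 549.06012505, 403.99611442]), 'tcp_rot': array([-3.14043034e+00, -2.78715244e-04,  2.72685007e+00]), 'wrist_force': array([ 0.20077106,  0.14782162, -0.5702912 ]), 'torque': array([-0.0289842 ,  0.00793537,  0.02979534]), 'grip_width': 85.74477085441582}
```

View pics/s0.png

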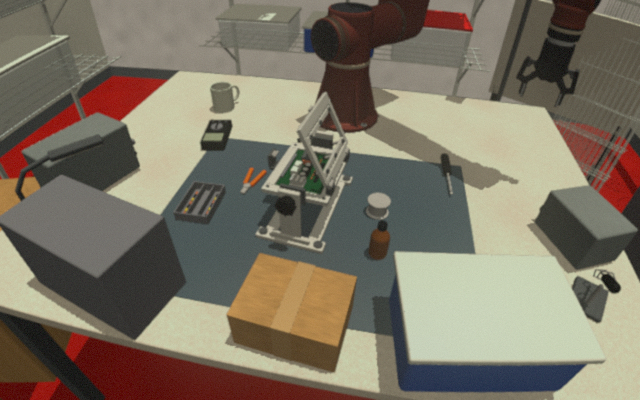

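View pics/t0.png

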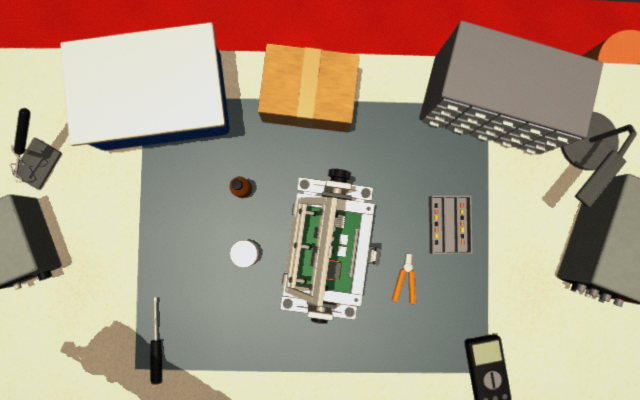

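Run:
```python
import cv2
i=cv2.imread('pics/t0.png')[160:330,255:405]
cv2.imwrite('pics/t0c.png',cv2.resize(i,None,fx=3.5,fy=3.5,interpolation=cv2.INTER_CUBIC))
```

```text
(no output)
```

View pics/t0c.png

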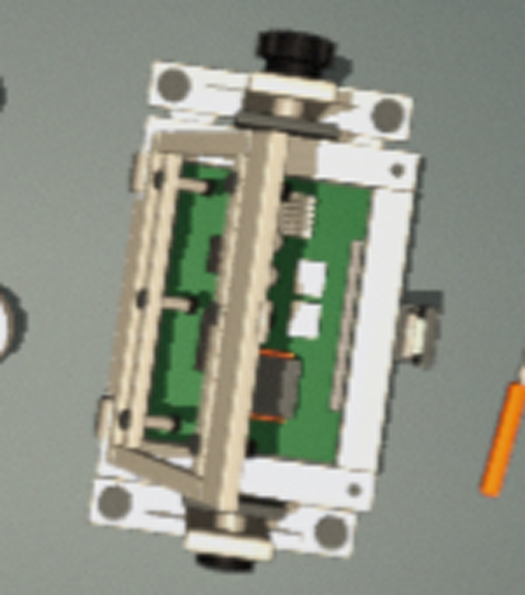

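Run:
```python
from h import *
c=pickle.load(open('pics/t0.pkl','rb'))
P=lambda x,y,z: onz(c,255+(x-1.25)/3.5,160+(y-1.25)/3.5,z)[:2]
f=np.array([P(*q,12) for q in[(175,85),(388,113),(113,502),(333,532)]])
print(f.round(1),f.mean(0).round(1))
ft=f[:2].mean(0)-f[2:].mean(0);print('yaw feet',np.degrees(np.arctan2(ft[1],ft[0])),np.linalg.norm(ft))
A=P(425,155,122);B=P(370,510,122);d=A-B
print('frame edge',A,B,np.linalg.norm(d),np.degrees(np.arctan2(d[1],d[0])))
yaw=np.arctan2(ft[1],ft[0]);
n=np.array([-np.sin(yaw),np.cos(yaw)]); print('centre from edge',(A+B)/2+80*n)
C=f.mean(0); ex=np.array([np.cos(yaw),np.sin(yaw)])
# cover front plate: width 186 between corners top edge: find z s.t. length 186
for z in(240,260,280,300):
  a=P(290,135,z);b=P(240,512,z); print(z,np.linalg.norm(a-b),((a-C)@ex,(a-C)@n),((b-C)@ex,(b-C)@n))
for nme,(u,v,h) in dict(bottle=(240,187,100),spool=(244,254,42),cut=(405,285,6),tray=(450,224,28)).items():
  p=onz(c,u,v,h)[:2]-C; print(nme,p@ex,p@n)
```

```text
[[ 664.3   23.7]
 [ 648.9 -114.7]
 [ 396.1   58.1]
 [ 379.   -83. ]] [522.1 -29. ]
yaw feet -6.9990153567308875 271.0577918023736
frame edge [ 615.00324519 -123.95079839] [408.70470078 -94.62028587] 208.37314700003586 -8.091801094333965
centre from edge [521.60215588 -29.88168246]
240 194.37560666839545 (np.float64(94.62602278553912), np.float64(2.7560262241953395)) (np.float64(-99.74508992623804), np.float64(1.4342808279876686))
260 190.02196682718625 (np.float64(93.00126541260855), np.float64(3.7502117307320835)) (np.float64(-97.01630811394664), np.float64(2.458070889928749))
280 185.6683269859771 (np.float64(91.37650803967796), np.float64(4.744397237268826)) (np.float64(-94.28752630165526), np.float64(3.4818609518698223))
300 181.31468714476796 (np.float64(89.7517506667474), np.float64(5.738582743805577)) (np.float64(-91.55874448936389), np.float64(4.505651013810899))
bottle 100.45849866010761 200.0989737004547
spool -39.060281981420154 178.30773690123473
cut -60.0452297070511 -187.86011298597626
tray 90.21875654562146 -266.34993458422946
```

>>> servo_tool([
  {"tx":0.55,"ty":-0.9,"tz":0.2,"az":-0.95},
  {"tx":0.55,"ty":-0.9,"tz":0.2,"az":-0.95},
  {"tx":0.55,"ty":-0.9,"tz":0.2,"az":-0.95},
  {"tx":0.55,"ty":-0.9,"tz":0.2,"az":-0.95},
  {"tx":0.55,"ty":-0.9,"tz":0.2,"az":-0.95},
], grip=0)

```text
validation failed for argument at $.ta...
```

>>> servo_tool([
  {"tx":0.55,"ty":-0.9,"tz":0.2,"az":-0.95},
  {"tx":0.55,"ty":-0.9,"az":-0.95},
  {"tx":0.55,"ty":-0.9,"az":-0.95},
  {"tx":0.55,"ty":-0.9,"az":-0.95},
  {"tx":0.55,"ty":-0.9,"az":-0.95},
])

```text
validation failed for argument at $.ta...
```

>>> servo_tool([
  {"tx":0.55,"ty":-0.9,"tz":0.2,"ax":0,"ay":0,"az":-0.95},
  {"tx":0.55,"ty":-0.9,"tz":0.2,"ax":0,"ay":0,"az":-0.95},
  {"tx":0.55,"ty":-0.9,"tz":0.2,"ax":0,"ay":0,"az":-0.95},
  {"tx":0.55,"ty":-0.9,"tz":0.2,"ax":0,"ay":0,"az":-0.95},
  {"tx":0.55,"ty":-0.9,"tz":0.2,"ax":0,"ay":0,"az":-0.95},
], grip=0)

```text
time: 0.72
eef_pos: [352.3, 367.9, 444.7]
tcp_rot: [-3.141, 0.0, 2.226]
wrist_force: [0.7, 1.0, 0.1]
grip_width: 0.3
```

>>> servo_tool([
  {"tx":0.49,"ty":-0.93,"tz":0.1,"ax":0,"ay":0,"az":-0.84},
  {"tx":0.49,"ty":-0.93,"tz":0.1,"ax":0,"ay":0,"az":-0.84},
  {"tx":0.49,"ty":-0.93,"tz":0.1,"ax":0,"ay":0,"az":-0.84},
  {"tx":0.49,"ty":-0.93,"tz":0,"ax":0,"ay":0,"az":-0.84},
  {"tx":0.49,"ty":-0.93,"tz":0,"ax":0,"ay":0,"az":-0.84},
])

```text
time: 1.35
eef_pos: [450.2, 181.8, 456.5]
tcp_rot: [-3.141, -0.0, 1.787]
wrist_force: [0.9, 0.1, 0.2]
grip_width: 0.0
```

>>> servo_tool([
  {"tx":0.49,"ty":-0.93,"tz":0,"ax":0,"ay":0,"az":-0.84},
  {"tx":0.49,"ty":-0.93,"tz":0,"ax":0,"ay":0,"az":-0.84},
  {"tx":0.49,"ty":-0.93,"tz":0,"ax":0,"ay":0,"az":-0.84},
  {"tx":0.49,"ty":-0.8,"tz":0,"ax":0,"ay":0,"az":-0.84},
  {"tx":0,"ty":0,"tz":0,"ax":0,"ay":0,"az":0},
])

```text
time: 1.98
eef_pos: [529.0, 37.6, 455.7]
tcp_rot: [-3.14, 0.0, 1.434]
wrist_force: [-0.7, 0.9, 0.2]
grip_width: -0.2
```

Run:
```python
from h import *
c=cap('scene','s1')
i=c['img'][50:270,200:420]
cv2.imwrite('pics/s1c.png',cv2.resize(i,None,fx=2.7,fy=2.7,interpolation=cv2.INTER_CUBIC))
```

```text
(no output)
```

View pics/s1c.png

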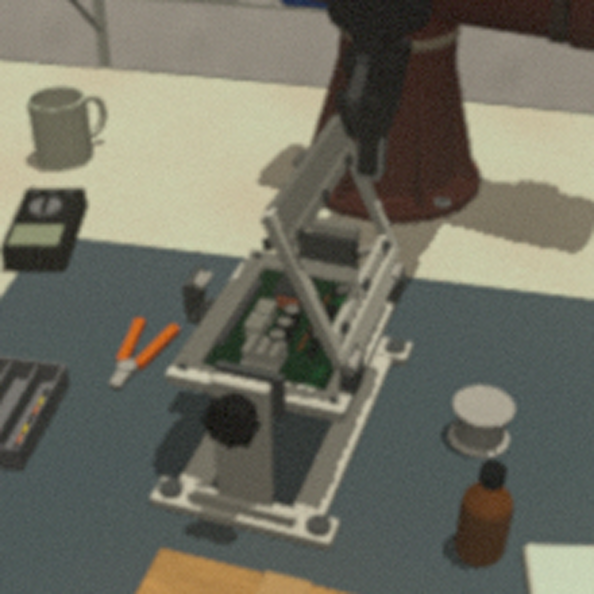

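>>> servo_tool([
  {"tx":-0.08,"ty":-0.62,"tz":-0.05,"ax":0,"ay":0,"az":0},
  {"tx":-0.045,"ty":-0.35,"tz":-0.06,"ax":0,"ay":0,"az":0},
  {"tx":-0.03,"ty":-0.23,"tz":-0.1,"ax":0,"ay":0,"az":0},
  {"tx":-0.03,"ty":-0.245,"tz":-0.145,"ax":0,"ay":0,"az":0},
  {"tx":-0.03,"ty":-0.235,"tz":-0.165,"ax":0,"ay":0,"az":0},
])

```text
time: 2.65
eef_pos: [519.5, -28.0, 435.5]
tcp_rot: [3.141, 0.0, 1.438]
wrist_force: [-0.2, 0.2, 0.2]
grip_width: 0.1
```

Run:
```python
from h import *
c=cap('scene','s2');b=cap('top','t2')
r=lambda i:cv2.resize(i,None,fx=2.6,fy=2.6,interpolation=cv2.INTER_CUBIC)
cv2.imwrite('pics/s2c.png',np.hstack([r(c['img'][50:230,250:400]),r(b['img'][160:340,255:405])]))
```

```text
(no output)
```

View pics/s2c.png

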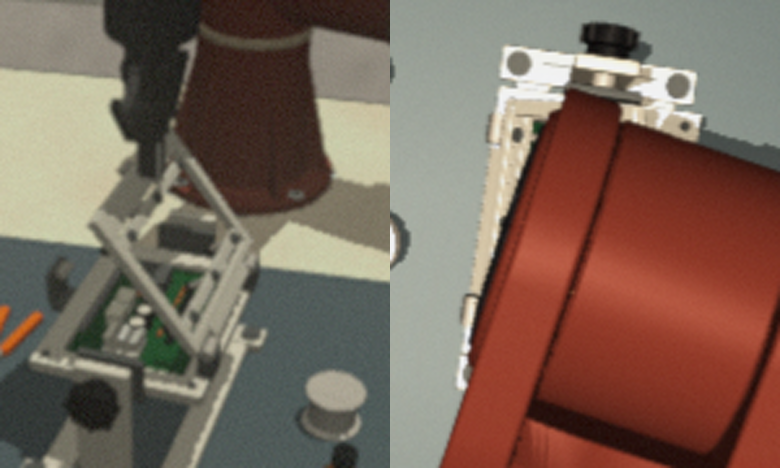

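>>> servo_tool([
  {"tx":-0.036,"ty":-0.275,"tz":-0.23,"ax":0,"ay":0,"az":0},
  {"tx":-0.038,"ty":-0.29,"tz":-0.31,"ax":0,"ay":0,"az":0},
  {"tx":-0.034,"ty":-0.26,"tz":-0.35,"ax":0,"ay":0,"az":0},
  {"tx":-0.028,"ty":-0.21,"tz":-0.375,"ax":0,"ay":0,"az":0},
  {"tx":-0.022,"ty":-0.17,"tz":-0.4,"ax":0,"ay":0,"az":0},
])

```text
time: 3.38
eef_pos: [513.1, -76.5, 368.0]
tcp_rot: [-3.141, -0.0, 1.437]
wrist_force: [-0.8, 0.4, 0.4]
grip_width: -0.6
```

>>> servo_tool([
  {"tx":-0.016,"ty":-0.13,"tz":-0.34,"ax":0,"ay":0,"az":0},
  {"tx":-0.014,"ty":-0.11,"tz":-0.32,"ax":0,"ay":0,"az":0},
  {"tx":-0.012,"ty":-0.09,"tz":-0.2,"ax":0,"ay":0,"az":0},
  {"tx":0,"ty":0,"tz":0,"ax":0,"ay":0,"az":0},
])

```text
time: 3.88
eef_pos: [511.5, -89.2, 334.4]
tcp_rot: [-3.141, -0.0, 1.437]
wrist_force: [0.1, -0.1, 0.3]
grip_width: -0.1
```

>>> servo_tool([
  {"tx":0,"ty":0,"tz":-0.07,"ax":0,"ay":0,"az":0},
  {"tx":0,"ty":0,"tz":-0.07,"ax":0,"ay":0,"az":0},
  {"tx":0,"ty":0,"tz":-0.07,"ax":0,"ay":0,"az":0},
])

```text
time: 4.25
eef_pos: [511.8, -89.2, 327.5]
tcp_rot: [3.14, 0.001, 1.438]
wrist_force: [-0.9, -0.9, 2.0]
grip_width: 0.1
```

>>> servo_tool([
  {"tx":0,"ty":0,"tz":-0.06,"ax":0,"ay":0,"az":0},
  {"tx":0,"ty":0,"tz":0,"ax":0,"ay":0,"az":0},
])

```text
time: 4.5
eef_pos: [511.8, -89.0, 325.2]
tcp_rot: [3.14, 0.0, 1.438]
wrist_force: [-3.1, -0.3, 7.9]
grip_width: 0.2
```

>>> servo_tool([
  {"tx":0,"ty":0,"tz":-0.05,"ax":0,"ay":0,"az":0},
  {"tx":0,"ty":0,"tz":-0.05,"ax":0,"ay":0,"az":0},
])

```text
time: 4.75
eef_pos: [511.8, -88.9, 324.6]
tcp_rot: [3.138, 0.001, 1.438]
wrist_force: [-14.8, 5.8, 44.2]
grip_width: -0.1
```

>>> servo_tool([
  {"tx":0,"ty":0,"tz":-0.05,"ax":0,"ay":0,"az":0},
  {"tx":0,"ty":0,"tz":-0.05,"ax":0,"ay":0,"az":0},
])

```text
time: 5.0
eef_pos: [511.7, -88.8, 324.1]
tcp_rot: [3.136, 0.002, 1.438]
wrist_force: [-26.7, 8.3, 68.8]
grip_width: 0.2
```

>>> servo_tool([
  {"tx":0,"ty":0,"tz":0.5,"ax":0,"ay":0,"az":0},
  {"tx":0,"ty":0,"tz":1,"ax":0,"ay":0,"az":0},
  {"tx":0.1,"ty":0.79,"tz":0,"ax":0,"ay":0,"az":0},
  {"tx":0.1,"ty":0.79,"tz":0,"ax":0,"ay":0,"az":0},
])

```text
time: 5.5
eef_pos: [519.8, -25.3, 376.6]
tcp_rot: [3.141, -0.0, 1.437]
wrist_force: [0.5, -0.4, -0.5]
grip_width: 0.5
```

>>> servo_tool([
  {"tx":0.1,"ty":0.79,"tz":0,"ax":0,"ay":0,"az":0},
  {"tx":0.1,"ty":0.79,"tz":0,"ax":0,"ay":0,"az":0},
  {"tx":0,"ty":0,"tz":0,"ax":0,"ay":0,"az":0},
])

```text
time: 5.88
eef_pos: [527.6, 39.1, 376.0]
tcp_rot: [-3.141, -0.0, 1.441]
wrist_force: [0.2, -1.0, -0.0]
grip_width: 0.2
```

Run:
```python
from h import *
c=cap('scene','s3');b=cap('top','t3')
r=lambda i:cv2.resize(i,None,fx=2.6,fy=2.6,interpolation=cv2.INTER_CUBIC)
cv2.imwrite('pics/s3c.png',np.hstack([r(c['img'][80:260,250:400]),r(b['img'][160:340,255:405])]))
```

```text
(no output)
```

View pics/s3c.png

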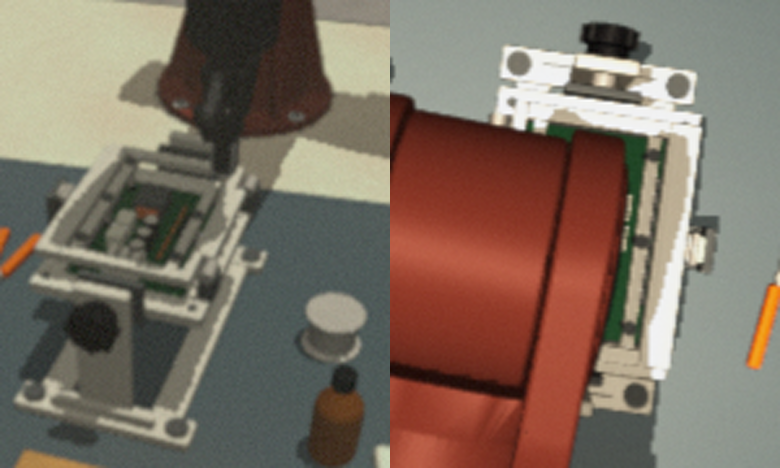

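```bash
cat >> h.py <<'E'
C0=np.array([522,-29.5]);YW=np.radians(-7.5);EX=np.array([np.cos(YW),np.sin(YW)]);N=np.array([-np.sin(YW),np.cos(YW)])
def W(x,y,z): p=C0+x*EX+y*N; return [p[0],p[1],z]
E
python3 - <<'E'
from h import *
s=pickle.load(open('pics/s3.pkl','rb'));t=pickle.load(open('pics/t3.pkl','rb'))
def sc(p): return ((p[0]-250)*2.6,(p[1]-80)*2.6)
def tc(p): return ((p[0]-255)*2.6+390,(p[1]-160)*2.6)
for n,q in dict(shut=(93,-78,152),open06=(93,-78,161),frame=(105,-80,122),rearfar=(93,70,152)).items():
  print(n,np.round(sc(proj(s,W(*q)))),np.round(tc(proj(t,W(*q)))))
im=np.hstack([cv2.resize(s['img'][130:220,250:350],None,fx=6,fy=6,interpolation=cv2.INTER_CUBIC)])
cl={'shut':(0,255,0),'open':(0,0,255)}
for z,col in((152,(0,255,0)),(161,(0,0,255)),(122,(255,0,0))):
  xs=93 if z>130 else 105
  pts=[((p[0]-250)*6+3,(p[1]-130)*6+3) for p in(proj(s,W(xs,-79,z)),proj(s,W(-xs,-79,z)))]
  for p in pts: cv2.circle(im,(int(p[0]),int(p[1])),4,col,1)
cv2.imwrite('pics/chk.png',im)
E
```

```text
shut [ 27. 245.] [704. 126.]
open06 [ 26. 237.] [705. 125.]
frame [ 22. 280.] [703. 113.]
rearfar [188. 281.] [512.  97.]
```

View pics/chk.png

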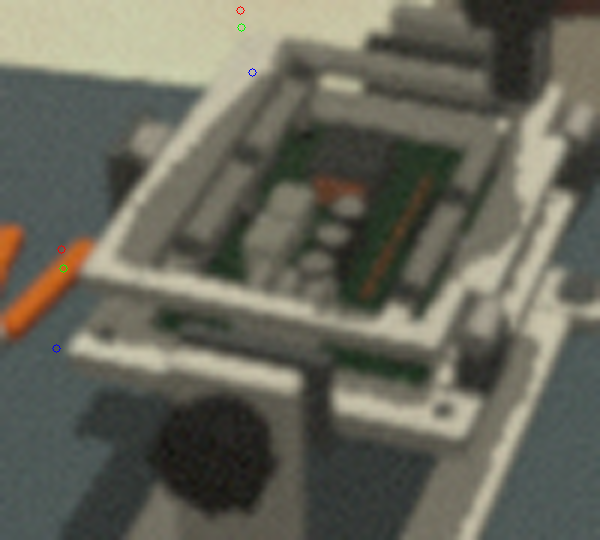

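>>> servo_tool([
  {"tx":0,"ty":0,"tz":-1,"ax":0,"ay":0,"az":0},
  {"tx":0,"ty":0,"tz":-0.2,"ax":0,"ay":0,"az":0},
  {"tx":0,"ty":0.02,"tz":-0.15,"ax":0,"ay":0,"az":0},
  {"tx":0,"ty":0.02,"tz":-0.18,"ax":0,"ay":0,"az":0},
  {"tx":0,"ty":0.02,"tz":-0.18,"ax":0,"ay":0,"az":0},
])

```text
time: 6.6
eef_pos: [527.8, 39.9, 309.8]
tcp_rot: [3.14, -0.002, 1.438]
wrist_force: [-3.9, 5.9, 8.9]
grip_width: 0.1
```

>>> servo_tool([
  {"tx":0,"ty":0,"tz":-0.18,"ax":0,"ay":0,"az":0},
  {"tx":0,"ty":0,"tz":-0.18,"ax":0,"ay":0,"az":0},
  {"tx":0,"ty":-0.01,"tz":-0.18,"ax":0,"ay":0,"az":0},
])

```text
time: 6.98
eef_pos: [527.9, 39.1, 288.1]
tcp_rot: [3.14, -0.0, 1.438]
wrist_force: [-2.1, 0.9, 7.6]
grip_width: 0.1
```

>>> servo_tool([
  {"tx":0,"ty":-0.03,"tz":-0.18,"ax":0,"ay":0,"az":0},
  {"tx":0,"ty":-0.04,"tz":-0.18,"ax":0,"ay":0,"az":0},
  {"tx":0,"ty":-0.05,"tz":-0.18,"ax":0,"ay":0,"az":0},
  {"tx":0,"ty":0,"tz":-0.1,"ax":0,"ay":0,"az":0},
])

```text
time: 7.48
eef_pos: [528.6, 34.1, 262.7]
tcp_rot: [3.138, -0.001, 1.437]
wrist_force: [0.4, 2.6, 6.8]
grip_width: 0.0
```

Run:
```python
from h import *
c=cap('scene','s4')
cv2.imwrite('pics/s4c.png',cv2.resize(c['img'][80:260,230:420],None,fx=3.2,fy=3.2,interpolation=cv2.INTER_CUBIC))
```

```text
(no output)
```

View pics/s4c.png

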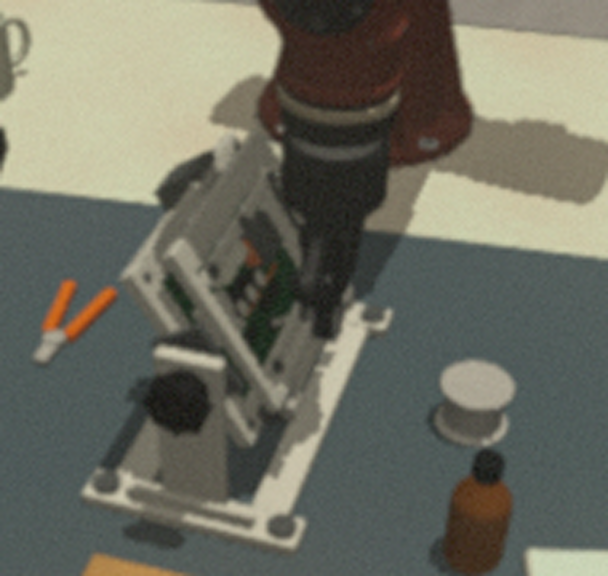

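>>> servo_tool([
  {"tx":0,"ty":0.03,"tz":0.8,"ax":0,"ay":0,"az":0},
  {"tx":0,"ty":0,"tz":1,"ax":0,"ay":0,"az":0},
  {"tx":0,"ty":0,"tz":1,"ax":0,"ay":0,"az":0},
  {"tx":0,"ty":0,"tz":1,"ax":0,"ay":0,"az":0},
  {"tx":-0.4,"ty":-0.7,"tz":0.2,"ax":0,"ay":0,"az":0},
])

```text
time: 8.15
eef_pos: [512.2, 7.8, 424.9]
tcp_rot: [3.136, 0.0, 1.439]
wrist_force: [0.9, -1.2, -0.5]
grip_width: 0.0
```

>>> servo_tool([
  {"tx":-0.5,"ty":-1,"tz":0,"ax":0,"ay":0,"az":0},
  {"tx":-0.5,"ty":-1,"tz":0,"ax":0,"ay":0,"az":0},
  {"tx":-0.5,"ty":-0.95,"tz":0,"ax":0,"ay":0,"az":0},
  {"tx":0,"ty":0,"tz":0,"ax":0,"ay":0,"az":0},
])

```text
time: 8.65
eef_pos: [450.7, -112.6, 421.9]
tcp_rot: [3.14, 0.001, 1.433]
wrist_force: [0.2, -0.3, 0.7]
grip_width: 0.1
```

>>> servo_tool([
  {"tx":0,"ty":0,"tz":-1,"ax":0,"ay":0,"az":0},
  {"tx":0,"ty":0,"tz":-1,"ax":0,"ay":0,"az":0},
  {"tx":0.04,"ty":0.33,"tz":0,"ax":0,"ay":0,"az":0},
  {"tx":0.03,"ty":0.2,"tz":0.05,"ax":0,"ay":0,"az":0},
])

```text
time: 9.15
eef_pos: [454.6, -88.3, 344.4]
tcp_rot: [3.141, 0.002, 1.438]
wrist_force: [-7.8, -11.0, 3.6]
grip_width: 0.0
```

>>> servo_tool([
  {"tx":0.03,"ty":0.22,"tz":0.12,"ax":0,"ay":0,"az":0},
  {"tx":0.03,"ty":0.24,"tz":0.12,"ax":0,"ay":0,"az":0},
  {"tx":0.03,"ty":0.24,"tz":0.12,"ax":0,"ay":0,"az":0},
])

```text
time: 9.52
eef_pos: [458.7, -61.2, 361.0]
tcp_rot: [3.137, 0.005, 1.437]
wrist_force: [-3.1, -7.4, 5.1]
grip_width: 0.1
```

>>> servo_tool([
  {"tx":0.03,"ty":0.21,"tz":0.27,"ax":0,"ay":0,"az":0},
  {"tx":0.03,"ty":0.25,"tz":0.1,"ax":0,"ay":0,"az":0},
  {"tx":0.035,"ty":0.27,"tz":0.03,"ax":0,"ay":0,"az":0},
  {"tx":0.03,"ty":0.25,"tz":-0.03,"ax":0,"ay":0,"az":0},
  {"tx":0.03,"ty":0.25,"tz":-0.04,"ax":0,"ay":0,"az":0},
])

```text
time: 10.15
eef_pos: [464.7, -11.4, 373.3]
tcp_rot: [3.138, 0.002, 1.438]
wrist_force: [-1.8, -5.6, 1.2]
grip_width: -0.2
```

>>> servo_tool([
  {"tx":0.03,"ty":0.24,"tz":-0.06,"ax":0,"ay":0,"az":0},
  {"tx":0.035,"ty":0.27,"tz":-0.16,"ax":0,"ay":0,"az":0},
  {"tx":0.03,"ty":0.25,"tz":-0.21,"ax":0,"ay":0,"az":0},
  {"tx":0.03,"ty":0.21,"tz":-0.25,"ax":0,"ay":0,"az":0},
  {"tx":0.02,"ty":0.16,"tz":-0.27,"ax":0,"ay":0,"az":0},
])

```text
time: 10.78
eef_pos: [470.7, 34.6, 335.4]
tcp_rot: [3.137, -0.001, 1.439]
wrist_force: [-1.1, 0.8, 6.7]
grip_width: -0.4
```

>>> servo_tool([
  {"tx":0.015,"ty":0.11,"tz":-0.2,"ax":0,"ay":0,"az":0},
  {"tx":0.01,"ty":0.08,"tz":-0.08,"ax":0,"ay":0,"az":0},
])

```text
time: 11.02
eef_pos: [471.7, 41.4, 323.3]
tcp_rot: [3.138, 0.001, 1.438]
wrist_force: [-5.6, -12.9, 32.6]
grip_width: 0.1
```

>>> servo_tool([
  {"tx":0,"ty":0,"tz":-0.03,"ax":0,"ay":0,"az":0},
  {"tx":0,"ty":0,"tz":0.2,"ax":0,"ay":0,"az":0},
  {"tx":0,"ty":0,"tz":1,"ax":0,"ay":0,"az":0},
  {"tx":0,"ty":0,"tz":1,"ax":0,"ay":0,"az":0},
  {"tx":-0.3,"ty":1,"tz":0.5,"ax":0,"ay":0,"az":0},
])

```text
time: 11.65
eef_pos: [459.6, 80.4, 430.6]
tcp_rot: [3.139, -0.0, 1.434]
wrist_force: [-0.4, 0.5, -0.2]
grip_width: 0.0
```

>>> servo_tool([
  {"tx":-0.5,"ty":1,"tz":0.2,"ax":0,"ay":0,"az":0},
  {"tx":-0.5,"ty":1,"tz":0,"ax":0,"ay":0,"az":0},
  {"tx":-0.5,"ty":1,"tz":0,"ax":0,"ay":0,"az":0},
  {"tx":-0.5,"ty":1,"tz":0,"ax":0,"ay":0,"az":0},
  {"tx":-0.5,"ty":1,"tz":0,"ax":0,"ay":0,"az":0},
])

```text
time: 12.28
eef_pos: [358.0, 282.5, 436.7]
tcp_rot: [3.141, -0.001, 1.438]
wrist_force: [-0.5, 0.9, -0.3]
grip_width: -0.0
```

>>> servo_tool([
  {"tx":-0.5,"ty":1,"tz":0,"ax":0,"ay":0,"az":0},
  {"tx":-0.5,"ty":1,"tz":0,"ax":0,"ay":0,"az":0},
  {"tx":0,"ty":1,"tz":0,"ax":0,"ay":0,"az":0},
  {"tx":0,"ty":0,"tz":0,"ax":0,"ay":0,"az":0},
])

```text
time: 12.78
eef_pos: [318.2, 403.0, 435.8]
tcp_rot: [-3.141, -0.0, 1.441]
wrist_force: [-0.0, -0.4, -0.4]
grip_width: 0.1
```

Run:
```python
from h import *
c=cap('scene','s5');b=cap('top','t5')
r=lambda i,f:cv2.resize(i,None,fx=f,fy=f,interpolation=cv2.INTER_CUBIC)
cv2.imwrite('pics/s5c.png',np.vstack([np.hstack([r(c['img'][90:250,230:390],2.4),r(b['img'][165:325,255:415],2.4)]),r(np.hstack([c['img'],b['img']]),0.3)[:,:768]if 0 else np.zeros((1,768,3),np.uint8)]))
t0=pickle.load(open('pics/t0.pkl','rb'))['img']
for n,(u,v,q) in dict(bottle=(240,187,18),spool=(244,254,20),cut=(405,280,30),tray=(450,224,34)).items():
  print(n,cv2.absdiff(t0,b['img'])[v-q:v+q,u-q:u+q].mean())
def sh(i): # frame top corners expected after turn, z=150
  return
for q in((105,80,150),(-105,80,150),(105,-80,150),(-105,-80,150)): p=proj(b,W(*q)); print(q,round((p[0]-255)*2.4+384),round((p[1]-165)*2.4))
```

```text
bottle 1.5763888888888888
spool 1.2441666666666666
cut 2.2589814814814817
tray 1.4891147635524797
(105, 80, 150) 487 62
(-105, 80, 150) 448 315
(105, -80, 150) 678 91
(-105, -80, 150) 641 343
```

View pics/s5c.png

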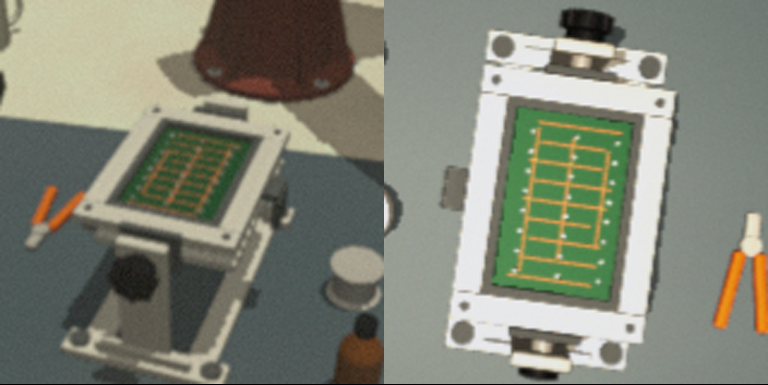

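The top view shows the solder side up. The frame corners lie within about 4 px (in the 2.4x enlarged crop) of where a level, fully turned frame should put them, and the bystanders have not moved. I'm handing in.

```bash
python3 -c "
from h import *
print(env.close_job())"
```

```text
the job is handed in; nothing more can be done
None
```

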